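# Cull the broken gel combs from the rinsing rack

### The job

Two of the four gel combs in the blue rinsing rack are damaged: one has snapped teeth, one has lost an end. Swing the rack's steel hold-down bar fully open, lift out the two damaged combs and lay them flat inside the red reject tray, then swing the bar fully shut again over the two sound combs. Leave the sound combs lying in their lanes and do not disturb the other things on the bench.

Things in the scene. Friction and masses are not known exactly. Their poses are not given: they have to be found in the camera images.
- comb_rack: Blue rack 116 (x) x 256 (y) mm, rim 21 mm high, fixed. Origin: centre of underside, on the bench; +x points to the hinge side, away from the robot. Four lanes, one comb in each, spines along rack x at y = -103, -41, +21, +83 mm, in any order. Ribs carry the combs 10 mm above the bench; fins 18 mm high part the lanes at their ends only.
- hold_bar (a joint): Hinge of the steel hold-down bar (rod 6 mm, across all lanes). Hinge line along rack y at rack x = +62 mm, 36 mm above the bench. 0 = shut, bar over the spines with 3 mm clearance; grows as it swings up and away from the robot; 2.3 rad = fully open at its stop. It falls open past upright and shut before it; moves very easily.
- bar_grip (a point): Middle of the bar's black grip sleeve (12 mm thick, 28 mm long along rack y), 62 mm from the hinge line; 36 mm above the bench when shut. Its frame turns with the bar.
- bar_hinge (a point): Middle of the bar's hinge line, fixed to the rack, axes as the rack's (y along the hinge).
- reject_tray: Red open reject tray 210 (x) x 170 (y) x 32 mm, walls and floor 4 mm, rim flange out to 222 x 182 mm, fixed. Origin: centre of its underside, on the bench.
- comb_a: White gel comb lying flat. Spine 90 (own x) x 12 x 16 mm (ends 10 tall); six teeth 8.5 mm wide, 4 mm thick, level with the underside, reach to y = +26 mm; pitch 12 mm. Origin: underside, under mid-spine; starts 10 mm above the bench. Grasp across the spine, above the teeth. SOUND: all teeth and both ends whole.
- comb_b: White gel comb lying flat. Spine 90 (own x) x 12 x 16 mm (ends 10 tall); six teeth 8.5 mm wide, 4 mm thick, level with the underside, reach to y = +26 mm; pitch 12 mm. Origin: underside, under mid-spine; starts 10 mm above the bench. Grasp across the spine, above the teeth. DAMAGED: two neighbouring teeth (centred x = -18 and -6 mm) snapped off to stubs.
- comb_c: White gel comb lying flat. Spine 90 (own x) x 12 x 16 mm (ends 10 tall); six teeth 8.5 mm wide, 4 mm thick, level with the underside, reach to y = +26 mm; pitch 12 mm. Origin: underside, under mid-spine; starts 10 mm above the bench. Grasp across the spine, above the teeth. SOUND: all teeth and both ends whole.
- comb_d: White gel comb lying flat. Spine 90 (own x) x 12 x 16 mm (ends 10 tall); six teeth 8.5 mm wide, 4 mm thick, level with the underside, reach to y = +26 mm; pitch 12 mm. Origin: underside, under mid-spine; starts 10 mm above the bench. Grasp across the spine, above the teeth. DAMAGED: +x end and last two teeth broken off, spine ends at x = +25 mm (origin as on a whole comb).
- timer: Bystander: beige bench timer 100 x 140 x 40 mm, loose; origin centre of underside.
- dye: Bystander: small orange bottle with black cap, diameter 34, 62 mm high, loose; origin centre of underside.
- black_marker: Bystander: white marker pen with black cap, 136 x 14 x 15 mm along its x, loose; origin centre of underside.
There are look-alikes about, which are no part of the job. Leave any brown look-alike of the comb_b alone.

How it is judged:
By the outcome, as a careful person would: the job done as asked, in the order asked, and still so for the second after the job is handed in, with the robot touching nothing.
It also fails if it takes over 72 s, if anything falls off the work surface, if the arm or the gripper's body presses on something with over 40 N, if the wrist force passes 120 N, or if a joint passes its speed limit or range.

### The arm

A 6-joint arm with a two-finger parallel gripper is mounted at the origin on the work surface; the furniture and walls round the work are solid. World frame = base frame: x ahead of the robot, y to its left, z up, the work surface at z = 0. Lengths are in mm, angles in degrees, forces in N, time in s.
With the tool pointing down it reaches from about 300 to 850 mm from the base axis. Payload 4.2 kg.
Tool frame: the origin (TCP) lies midway between the tips of the shut fingers; the grasp point (between the pads) lies 19 mm behind it; z points along the fingers, y is the line along which they close (so a half turn about z gives the same grasp; the last joint's range is limited). The gripper opens to 91 mm and grips with 3 to 60 N. Pads are 32 mm wide; open, the fingers measure 118 mm over their backs; the gripper's body (76 mm by 178 mm) begins 60 mm behind the grasp point.
Start: joints at [66.692, 18.312, 89.639, -0, 72.044, -1.146], TCP at [216.909, 532.535, 213.976] pointing down, gripper open.
Joint ranges: [-177.97, 177.97], [-48.28, 115.42], [12.27, 149.76], [-77.06, 257.06], [2.81, 150.46], [-146.56, 146.56]. Speed limits (degrees/s): [147.25, 147.25, 180, 180, 180, 180].

### API

Orientations are given as [roll, pitch, yaw] about the fixed x, y, z axes, in that order (R = Rz(yaw) Ry(pitch) Rx(roll)).
In Python, from workcell import env gives the robot as it stands.
- The arm moves only by the tool send_rows, never from a script. Its argument "steps" is a list that holds one entry, the list of rows, each a list of 5 numbers: the shift along the tool's x, y, z scaled (see below), then the turn about the tool's z scaled (see below), then the opening, from 0 (shut) to 1 (fully open). In form: [[[dx, dy, dz, yaw, fingers], ...]]. A call has 1 to 5 rows; each row shifts and turns the commanded pose from where the row before left it, along the tool's axes as they then stand; what a row does not reach is not made up. The controller multiplies each number of a shift by 0.04 m and each number of a turn by 0.12 rad. A row lasts 1/12 s, in which the tool goes at most 41.7 mm and 7.16 degrees, less where a joint would pass 70% of its speed; a pose out of reach is approached as far as the arm can. A call with a number of a shift or a turn outside -1 to 1 is refused whole. A call with a gripper value outside its range is refused whole. The fingers move at their own pace and stop on an object; "squeeze" is the grip in N (left out, the last holds). Time passes only in rows, so rows that do not move let the fingers close. It gives the time, the measured TCP pose, the force, the opening and the grip force at its end, in the units of the state.
- env.state(): the state, without advancing time (a new reading comes with each control period).
- env.grab_frame(name): name is "side" or "top"; returns a dict with "pixels" (384x512x3 uint8, red, green, blue), "depth" (384x512 float32, mm along the optical axis (not along the pixel's ray), 0 where there is no reading), "intrinsics" (3x3 intrinsics, pixels), "dist" ([k1, k2, p1, p2, k3] as OpenCV has them; the pictures are not rectified), "cam_to_world" (4x4, takes a point from camera to world coordinates). Camera axes: x right, y down, z forward; pixel columns grow to the right and rows downward; lengths in mm; the calibration is good to about 2 mm. A picture is of the moment at which its call begins.
- env.job_done(): hands the job in; it is judged then, once.
The state is a dict: "time_s": time; "qpos": joint angles; "qvel": joint speeds; "effort": joint torques, N m; "ee_pos": TCP position; "ee_rot": TCP orientation; "force": force on the tool from outside, world axes, zero at the start; "torque": the same for the moment, N m; "gripper_width": finger opening in mm; "gripper_force": force on a finger pad.
Only numpy, scipy, OpenCV 4.12 (cv2) and the standard library are available. Lean on these libraries where they do the work, as an engineer would, in place of code of your own. Each camera call takes 0.05 s, during which the arm holds its last target. There are 200 camera calls.

## Working session

There is one attempt and no reset: what is moved stays moved. The work goes in short steps, Python scripts to look and compute and a tool call to move; the robot and the scene stay as the last step left them, time stands still between calls to the robot, and variables do not carry over. Pictures are saved under pics/ and viewed, at most 12 in all, crops included, and the job is handed in when it is done.

Besides the shell and the picture viewer there is one more tool, called after "Request:" as name([rows], argument=value, ...), one row to a line, values as JSON. send_rows: Moves the arm, as the interface text tells. Shifts and turns lie within -1 to 1; 1 stands for 0.04 m of shift or 0.12 rad of turn. Its arguments: {"type":"object","properties":{"steps":{"type":"array"},"squeeze":{"type":"number"}},"required":["steps"]}

```bash
mkdir -p pics; cat > h.py <<'E'
import numpy as np, cv2
from workcell import env
def grab(n):
    f=env.grab_frame(n); f['pixels']=np.asarray(f['pixels']); return f
def save(f,name,box=None,s=1):
    im=f['pixels'][:,:,::-1]
    if box: im=im[box[1]:box[3],box[0]:box[2]]
    cv2.imwrite('pics/'+name,cv2.resize(im,None,fx=s,fy=s,interpolation=cv2.INTER_CUBIC))
def ray(f,uv,z):
    uv=np.array(uv,float).reshape(-1,1,2)
    n=cv2.undistortPoints(uv,np.array(f['intrinsics']),np.array(f['dist'])).reshape(-1,2)
    T=np.array(f['cam_to_world']); d=np.c_[n,np.ones(len(n))]@T[:3,:3].T; o=T[:3,3]
    return o+d*((z-o[2])/d[:,2])[:,None]
def cloud(f):
    h,w=f['depth'].shape
    v,u=np.mgrid[:h,:w]; uv=np.stack([u,v],-1).reshape(-1,1,2).astype(float)
    n=cv2.undistortPoints(uv,np.array(f['intrinsics']),np.array(f['dist'])).reshape(-1,2)
    T=np.array(f['cam_to_world']); d=f['depth'].reshape(-1,1)
    P=(np.c_[n,np.ones(len(n))]*d)@T[:3,:3].T+T[:3,3]
    P[d[:,0]==0]=np.nan
    return P.reshape(h,w,3)
E
python3 - <<'E'
from h import *
import pickle
for n in('top','side'):
    f=grab(n); save(f,n+'0.png',s=1.5); pickle.dump(f,open(n+'0.pkl','wb')); print(n,np.round(f['cam_to_world'],3).tolist())
print(env.state())
E
```

```text
top [[-0.019, -0.992, 0.121, 256.613], [-1.0, 0.021, 0.013, -67.357], [-0.016, -0.121, -0.993, 1535.963], [0.0, 0.0, 0.0, 1.0]]
side [[0.902, -0.246, 0.354, -91.396], [-0.431, -0.482, 0.763, -1159.258], [-0.017, -0.841, -0.541, 816.711], [0.0, 0.0, 0.0, 1.0]]
{'time_s': 0.1, 'qpos': array([ 6.66914930e+01,  1.83475319e+01,  8.97000782e+01,  9.44935912e-04,
        7.20441876e+01, -1.14723115e+00]), 'qvel': array([ 0.05742577, -0.15430984, -0.20708983, -0.04757003, -0.00633398,
        0.04094654]), 'effort': array([ 1.28975127e-03, -4.13334131e+01, -2.32508862e+01,  7.29786186e-02,
        4.21351392e-02, -3.17863726e-05]), 'ee_pos': array([216.72334679, 532.09744576, 213.20434481]), 'ee_rot': array([-1.79908239e+02, -2.73620400e-03,  1.57838430e+02]), 'force': array([-0.01432223,  0.58382178, -0.44601317]), 'torque': array([ 0.00468157, -0.00677545, -0.01991494]), 'gripper_force': 0.0, 'gripper_width': 91.64737868020819}
```

View pics/top0.png

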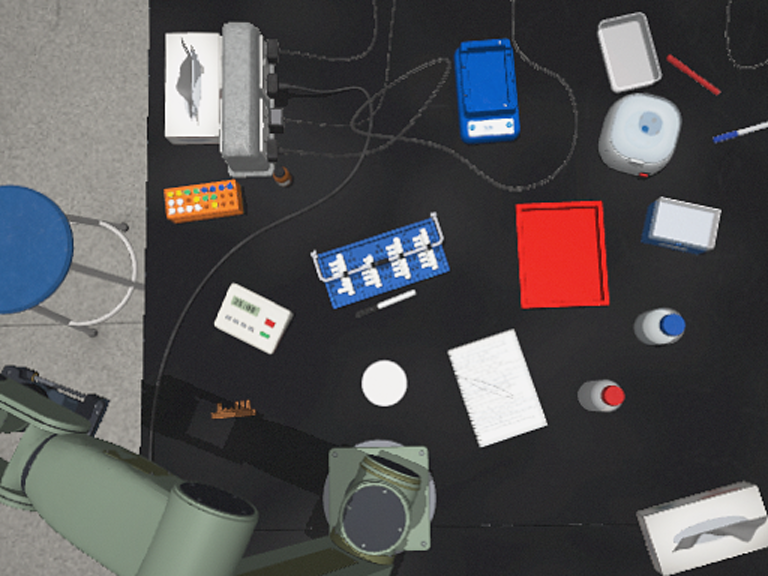

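View pics/side0.png

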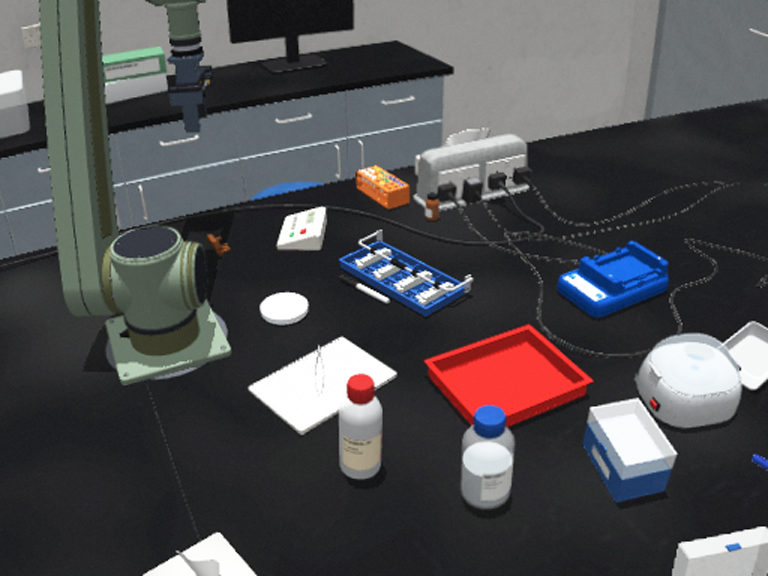

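The top view (1.5x) shows the rack at about (381,262), the tray at (562,254), the marker at (387,303) close in front of the rack, and the timer at (253,318). The bar is shut, with its grip at about (380,263). Next I'll zoom in and measure.

```bash
python3 - <<'E'
from h import *
import pickle
t=pickle.load(open('top0.pkl','rb')); s=pickle.load(open('side0.pkl','rb'))
a=t['pixels'][135:215,200:308,::-1]; b=s['pixels'][148:212,222:318,::-1]
a=cv2.resize(a,(780,578),interpolation=cv2.INTER_CUBIC); cv2.imwrite('pics/tz.png',a)
b=cv2.resize(b,(780,520),interpolation=cv2.INTER_CUBIC); cv2.imwrite('pics/sz.png',b)
def rect(m,z):
    m=cv2.morphologyEx(m.astype(np.uint8),cv2.MORPH_CLOSE,np.ones((9,9)))
    c=max(cv2.findContours(m,0,2)[0],key=cv2.contourArea)
    p=ray(t,c.reshape(-1,2),z)[:,:2].astype(np.float32); r=cv2.minAreaRect(p); return r,cv2.boxPoints(r)
h=cv2.cvtColor(t['pixels'],cv2.COLOR_RGB2HSV)
blue=(h[...,0]>100)&(h[...,0]<130)&(h[...,1]>120)&(h[...,2]>60); k=np.zeros_like(blue);k[140:212,200:305]=1
print('rack',rect(blue&k,15))
red=((h[...,0]<8)|(h[...,0]>172))&(h[...,1]>150)&(h[...,2]>80); k=np.zeros_like(red);k[125:215,335:415]=1
print('tray',rect(red&k,32))
P=cloud(t)
m=blue&k
print(np.nanpercentile(P[148:205,205:300,2],[2,20,50,80,98]), np.nanmedian(P[150:190,360:390,2]))
E
```

```text
rack (((489.33660888671875, -16.021636962890625), (124.09654235839844, 264.71929931640625), 17.12198257446289), array([[ 391.07068,   92.2044 ],
       [ 469.0059 , -160.78256],
       [ 587.60254, -124.24767],
       [ 509.66733,  128.73929]], dtype=float32))
tray (((497.575439453125, -394.4828186035156), (224.75083923339844, 184.427734375), 0.8836554288864136), array([[ 383.79126, -304.01297],
       [ 386.6355 , -488.4188 ],
       [ 611.3596 , -484.95267],
       [ 608.5154 , -300.54684]], dtype=float32))
[-5.91119402 -0.25097692  4.62623031 17.43226181 40.50728931] 4.361387253172552
```

View pics/tz.png

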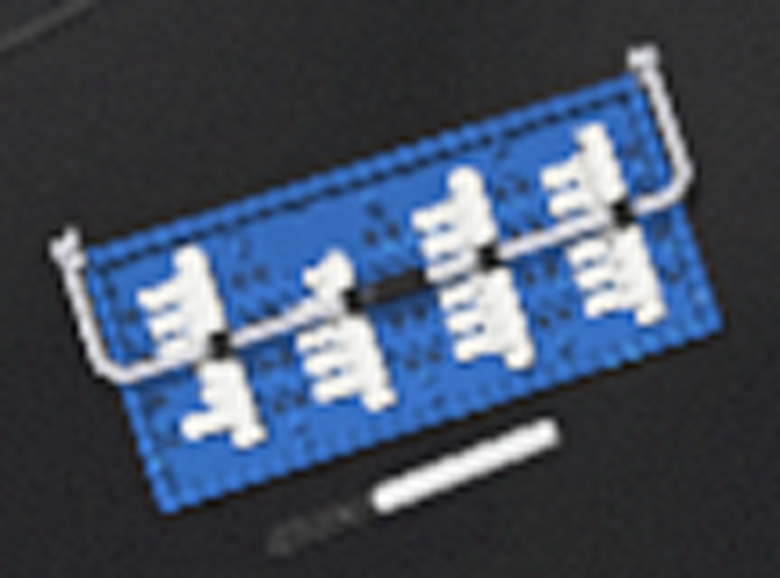

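View pics/sz.png

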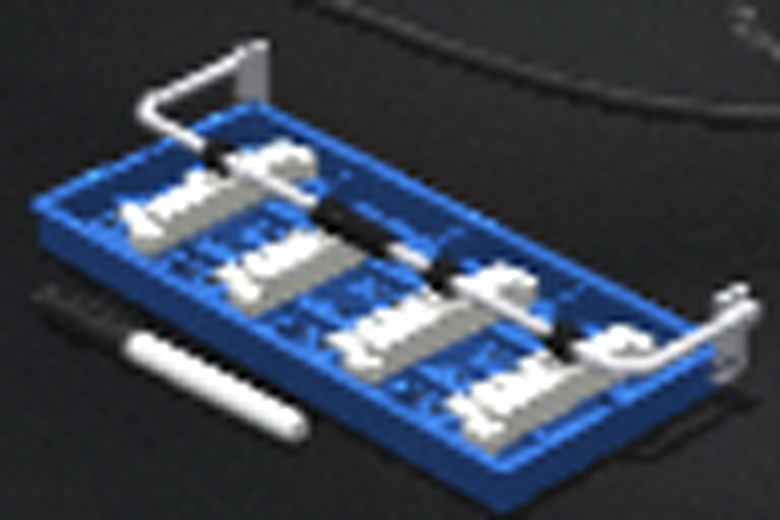

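Leftmost lane (+83): two teeth are missing towards the robot, so this is comb_b. Second lane (+21): the far end is missing, so this is comb_d. The other two are whole. I'll check the rack pose against the comb ends and the grip.

```bash
cat >> h.py <<'E'
def proj(f,p):
    T=np.linalg.inv(np.array(f['cam_to_world'])); 
    return cv2.projectPoints(np.array(p,float).reshape(-1,1,3),cv2.Rodrigues(T[:3,:3])[0],T[:3,3],np.array(f['intrinsics']),np.array(f['dist']))[0].reshape(-1,2)
C=np.array([489.3,-16.0]);YAW=17.12
def rk(x,y,c=C,yaw=YAW):
    a=np.radians(yaw); return c+np.array([x*np.cos(a)-y*np.sin(a),x*np.sin(a)+y*np.cos(a)])
def unrk(p,c=C,yaw=YAW):
    a=np.radians(yaw); d=np.asarray(p)[...,:2]-c; return np.stack([d[...,0]*np.cos(a)+d[...,1]*np.sin(a),-d[...,0]*np.sin(a)+d[...,1]*np.cos(a)],-1)
E
python3 - <<'E'
from h import *
import pickle
t=pickle.load(open('top0.pkl','rb')); s=pickle.load(open('side0.pkl','rb'))
hv=cv2.cvtColor(t['pixels'],cv2.COLOR_RGB2HSV)
def tz(u,v): return (200+(u+.5)/7.222-.5,135+(v+.5)/7.222-.5)
def sz(u,v): return (222+(u+.5)/8.125-.5,148+(v+.5)/8.125-.5)
pts=[(465,172),(520,362),(592,128),(650,318),(190,250),(250,440),(380,405)]
print('comb ends (z20)',unrk(ray(t,[tz(*p) for p in pts],20)).round(1).tolist())
print('grip z36 top',unrk(ray(t,[tz(392,291)],36)).round(1), 'side',unrk(ray(s,[sz(355,228)],36)).round(1))
print('hinge z36 top',unrk(ray(t,[tz(66,243),tz(642,58)],36)).round(1).tolist(),'side',unrk(ray(s,[sz(258,46),sz(745,302)],36)).round(1).tolist())
print('rim corners z21 top',unrk(ray(t,[tz(632,75),tz(720,325),tz(168,512),tz(85,250)],21)).round(1).tolist())
print('side rim corners z21',unrk(ray(s,[sz(505,468),sz(38,205),sz(255,100)],21)).round(1).tolist())
print(unrk(env.state()['ee_pos']))
E
```

```text
comb ends (z20) [[41.1, -44.2], [-47.8, -40.6], [42.1, -104.2], [-47.2, -101.5], [46.2, 83.0], [-43.2, 83.6], [-46.5, 24.2]]
grip z36 top [[-2.2  3.5]] side [[0.6 7.4]]
hinge z36 top [[63.4, 133.2], [62.0, -133.8]] side [[72.3, 139.2], [67.4, -130.8]]
rim corners z21 top [[59.1, -128.7], [-60.1, -129.8], [-62.3, 127.6], [60.7, 127.3]]
side rim corners z21 [[-57.5, -129.2], [-59.2, 124.5], [58.6, 126.6]]
[-99.15326244 604.05088566]
```

```bash
cat >> h.py <<'E'
def plan(x,y,z,psi,n,show=True):
    s=env.state(); p=s['ee_pos']; y0=s['ee_rot'][2]; d=(np.array([x,y,z])-p)
    dy=(psi-y0+180)%360-180
    out=[]
    for i in range(n):
        a=np.radians(y0+dy*i/n); w=d/n
        out.append([round(v,2) for v in ((w[0]*np.cos(a)+w[1]*np.sin(a))/40,(w[0]*np.sin(a)-w[1]*np.cos(a))/40,-w[2]/40,-np.radians(dy/n)/.12)])
    print('at',p.round(1),s['ee_rot'].round(1),'need',d.round(1),round(dy,1))
    for o in out: print(o)
E
python3 -c "
from h import *
plan(*rk(0,0),110,107.1,16)"
```

```text
at [216.7 532.1 213.2] [-179.9   -0.   157.8] need [ 272.6 -548.1 -103.2] -50.7
[np.float64(-0.72), np.float64(-0.63), np.float64(0.16), np.float64(0.46)]
[np.float64(-0.75), np.float64(-0.59), np.float64(0.16), np.float64(0.46)]
[np.float64(-0.78), np.float64(-0.55), np.float64(0.16), np.float64(0.46)]
[np.float64(-0.81), np.float64(-0.51), np.float64(0.16), np.float64(0.46)]
[np.float64(-0.84), np.float64(-0.46), np.float64(0.16), np.float64(0.46)]
[np.float64(-0.86), np.float64(-0.41), np.float64(0.16), np.float64(0.46)]
[np.float64(-0.88), np.float64(-0.36), np.float64(0.16), np.float64(0.46)]
[np.float64(-0.9), np.float64(-0.31), np.float64(0.16), np.float64(0.46)]
[np.float64(-0.92), np.float64(-0.26), np.float64(0.16), np.float64(0.46)]
[np.float64(-0.93), np.float64(-0.21), np.float64(0.16), np.float64(0.46)]
[np.float64(-0.94), np.float64(-0.16), np.float64(0.16), np.float64(0.46)]
[np.float64(-0.95), np.float64(-0.11), np.float64(0.16), np.float64(0.46)]
[np.float64(-0.95), np.float64(-0.06), np.float64(0.16), np.float64(0.46)]
[np.float64(-0.96), np.float64(-0.0), np.float64(0.16), np.float64(0.46)]
[np.float64(-0.96), np.float64(0.05), np.float64(0.16), np.float64(0.46)]
[np.float64(-0.95), np.float64(0.1), np.float64(0.16), np.float64(0.46)]
```

Request:
send_rows([
  [[-0.72,-0.63,0.1,0.46,0.45],[-0.75,-0.59,0.1,0.46,0.45],[-0.78,-0.55,0.1,0.46,0.45],[-0.81,-0.51,0.1,0.46,0.45],[-0.84,-0.46,0.1,0.46,0.45]],
])

```text
time_s: 0.52
ee_pos: [302.1, 359.5, 193.4]
ee_rot: [-180.0, 0.0, 141.9]
force: [0.7, -0.0, 0.1]
gripper_width: 60.9
gripper_force: 0.0
```

Request:
send_rows([
  [[-0.86,-0.41,0.1,0.46,0.45],[-0.88,-0.36,0.1,0.46,0.45],[-0.9,-0.31,0.1,0.46,0.45],[-0.92,-0.26,0.1,0.46,0.45],[-0.93,-0.21,0.1,0.46,0.45]],
])

```text
time_s: 0.93
ee_pos: [387.7, 189.1, 173.7]
ee_rot: [-180.0, -0.0, 126.1]
force: [0.5, 0.0, 0.6]
gripper_width: 41.2
gripper_force: 0.0
```

Request:
send_rows([
  [[-0.94,-0.16,0.16,0.46,0.45],[-0.95,-0.11,0.16,0.46,0.45],[-0.95,-0.06,0.16,0.46,0.45],[-0.96,0,0.16,0.46,0.45],[-0.6,0.05,0.16,0.46,0.45]],
])

```text
time_s: 1.35
ee_pos: [468.1, 29.9, 141.5]
ee_rot: [180.0, 0.1, 110.1]
force: [1.0, 1.1, 0.1]
gripper_width: 41.1
gripper_force: 0.0
```

```bash
python3 -c "
from h import *
plan(*rk(-1,0),60,107.1,3)"
```

```text
at [468.1  29.9 141.5] [1.800e+02 1.000e-01 1.101e+02] need [ 20.3 -46.2 -81.5] -3.0
[np.float64(-0.42), np.float64(0.03), np.float64(0.68), np.float64(0.15)]
[np.float64(-0.42), np.float64(0.03), np.float64(0.68), np.float64(0.15)]
[np.float64(-0.42), np.float64(0.04), np.float64(0.68), np.float64(0.15)]
```

Request:
send_rows([
  [[-0.4,0.03,0.68,0.1,0.45],[-0.4,0.03,0.68,0.1,0.45],[-0.4,0.03,0.68,0.1,0.45],[0,0,0,0,0.45],[0,0,0,0,0.45]],
])

```text
time_s: 1.77
ee_pos: [485.6, -11.3, 59.1]
ee_rot: [-179.8, -0.1, 108.2]
force: [-0.1, 0.4, 0.0]
gripper_width: 41.2
gripper_force: 0.0
```

```bash
python3 - <<'E'
from h import *
plan(*rk(-1,0),29,107.1,2)
print(unrk(env.state()['ee_pos']))
f=grab('side'); save(f,'s1.png',(215,90,325,215),5); 
E
```

```text
at [485.6 -11.3  59.1] [-1.798e+02 -1.000e-01  1.082e+02] need [  2.8  -4.9 -30.1] -1.1
[np.float64(-0.07), np.float64(0.01), np.float64(0.38), np.float64(0.08)]
[np.float64(-0.07), np.float64(0.01), np.float64(0.38), np.float64(0.08)]
[-2.18926924  5.54172651]
```

View pics/s1.png

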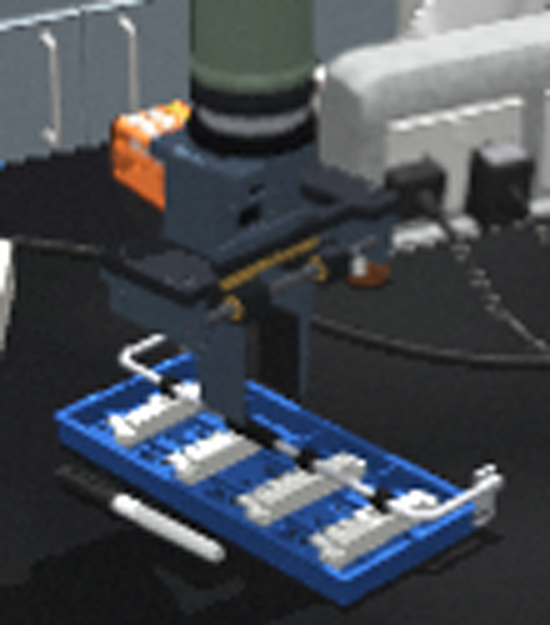

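The fingers straddle the bar at its sleeve, with the fingertip at about (235,410) and the bar just behind it. I'll lower and close.

Request:
send_rows([
  [[-0.06,0.01,0.38,0.08,0.45],[-0.06,0.01,0.38,0.08,0.45],[0,0,0,0,0.45],[0,0,0,0,0],[0,0,0,0,0]],
], squeeze=6)

```text
time_s: 2.23
ee_pos: [489.8, -14.8, 31.5]
ee_rot: [179.9, 0.0, 107.3]
force: [0.7, 0.8, 0.2]
gripper_width: 30.5
gripper_force: 0.0
```

Request:
send_rows([
  [[0,0,0,0,0],[0,0,0,0,0],[0,0,0,0,0]],
])

```text
time_s: 2.48
ee_pos: [488.5, -15.3, 30.6]
ee_rot: [-180.0, 0.0, 107.3]
force: [-1.7, -0.6, 2.9]
gripper_width: 12.5
gripper_force: 6.0
```

```bash
python3 - <<'E'
from h import *
s=env.state();print(unrk(s['ee_pos']),s['ee_pos'],s['force'],s['gripper_width'])
prev=(0,0)
for th in np.arange(.15,2.31,.15):
    x,z=62-62*np.cos(th),62*np.sin(th); print(round(th,2),round((x-prev[0])/40,3),round(-(z-prev[1])/40,3)); prev=(x,z)
E
```

```text
[-0.54145423  0.86438244] [488.52808577 -15.33330809  30.60388733] [-1.66616753 -0.63925379  2.85881242] 12.549579677342642
0.15 0.017 -0.232
0.3 0.052 -0.226
0.45 0.085 -0.216
0.6 0.116 -0.201
0.75 0.145 -0.181
0.9 0.171 -0.158
1.05 0.192 -0.13
1.2 0.21 -0.1
1.35 0.222 -0.068
1.5 0.23 -0.034
1.65 0.232 0.001
1.8 0.23 0.036
1.95 0.222 0.07
2.1 0.209 0.102
2.25 0.191 0.132
```

Request:
send_rows([
  [[0,0.02,-0.23,0,0],[0,0.05,-0.23,0,0],[0,0.085,-0.215,0,0],[0,0.115,-0.2,0,0],[0,0.145,-0.18,0,0]],
])

```text
time_s: 2.9
ee_pos: [501.6, -11.2, 73.1]
ee_rot: [-179.6, -0.0, 107.3]
force: [-8.5, -4.9, 5.5]
gripper_width: 12.6
gripper_force: 6.0
```

Request:
send_rows([
  [[0,0.17,-0.155,0,0],[0,0.19,-0.13,0,0],[0,0.21,-0.1,0,0],[0,0.22,-0.07,0,0],[0,0.23,-0.035,0,0]],
])

```text
time_s: 3.32
ee_pos: [545.0, 1.9, 93.3]
ee_rot: [179.9, 0.0, 107.2]
force: [-2.2, -0.7, 1.6]
gripper_width: 12.3
gripper_force: 6.0
```

```bash
python3 - <<'E'
from h import *
s=env.state();print(unrk(s['ee_pos']),s['ee_pos'],s['force'],s['gripper_width'])
f=grab('side'); save(f,'s2.png',(215,90,325,215),4); 
E
```

```text
[58.50224649  0.74977504] [544.98931627   1.93808967  93.26434062] [-2.17950836 -0.71466743  1.56643957] 12.299048512777281
```

View pics/s2.png

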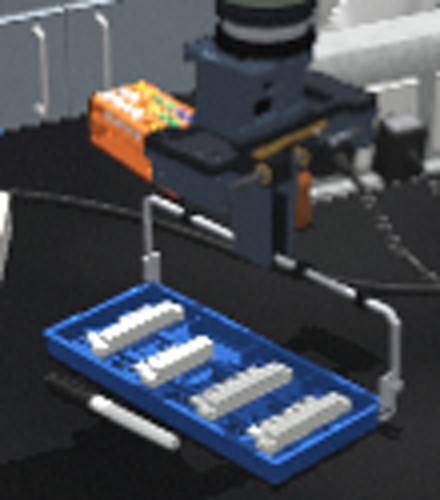

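The bar stands near upright in the fingers, with the rod from (150,200) to (385,300). The combs are undisturbed, so I'll carry it on to the stop.

Request:
send_rows([
  [[0,0.23,0,0,0],[0,0.23,0.035,0,0],[0,0.22,0.07,0,0],[0,0.21,0.1,0,0],[0,0.17,0.12,0,0]],
])

```text
time_s: 3.78
ee_pos: [585.4, 14.5, 78.0]
ee_rot: [180.0, 0.0, 107.2]
force: [0.3, -0.6, -0.2]
gripper_width: 12.6
gripper_force: 6.0
```

Request:
send_rows([
  [[0,0.04,0.05,0,0],[0,0,0,0,0],[0,0,0,0,0.25],[0,0,0,0,0.25],[0,0,0,0,0.25]],
])

```text
time_s: 4.2
ee_pos: [585.1, 14.7, 76.6]
ee_rot: [-180.0, -0.0, 107.2]
force: [0.6, -0.0, -0.4]
gripper_width: 22.8
gripper_force: 0.0
```

```bash
python3 - <<'E'
from h import *
s=env.state();print(unrk(s['ee_pos']),s['ee_pos'],s['force'],s['gripper_width'])
plan(*rk(98,0),150,107.1,2)
E
```

```text
[100.63906995   1.13596148] [585.14538722  14.71114713  76.63429133] [ 0.56556226 -0.02291825 -0.43264385] 22.76153377146694
at [585.1  14.7  76.6] [-180.    -0.   107.2] need [-2.2 -1.9 73.4] -0.1
[np.float64(-0.01), np.float64(-0.03), np.float64(-0.92), np.float64(0.01)]
[np.float64(-0.01), np.float64(-0.03), np.float64(-0.92), np.float64(0.01)]
```

Request:
send_rows([
  [[0,0,-0.9,0,0.25],[0,0,-0.9,0,0.25],[0,0,0,0.9,0.42],[0,-0.5,0,0.9,0.42],[0,-0.5,0,0.9,0.42]],
])

```text
time_s: 4.62
ee_pos: [546.2, 9.0, 149.4]
ee_rot: [179.9, -0.0, 88.4]
force: [-0.2, -0.1, -0.7]
gripper_width: 37.6
gripper_force: 0.0
```

```bash
python3 - <<'E'
from h import *
plan(*rk(-8,22),90,17.1,11)
f=grab('side'); save(f,'s3.png',(215,90,325,215),4); 
E
```

```text
at [546.2   9.  149.4] [179.9  -0.   88.4] need [-71.   -6.3 -59.4] -71.3
[np.float64(-0.02), np.float64(-0.16), np.float64(0.13), np.float64(0.94)]
[np.float64(-0.04), np.float64(-0.16), np.float64(0.13), np.float64(0.94)]
[np.float64(-0.05), np.float64(-0.15), np.float64(0.13), np.float64(0.94)]
[np.float64(-0.07), np.float64(-0.15), np.float64(0.13), np.float64(0.94)]
[np.float64(-0.09), np.float64(-0.14), np.float64(0.13), np.float64(0.94)]
[np.float64(-0.1), np.float64(-0.13), np.float64(0.13), np.float64(0.94)]
[np.float64(-0.12), np.float64(-0.11), np.float64(0.13), np.float64(0.94)]
[np.float64(-0.13), np.float64(-0.1), np.float64(0.13), np.float64(0.94)]
[np.float64(-0.14), np.float64(-0.08), np.float64(0.13), np.float64(0.94)]
[np.float64(-0.15), np.float64(-0.07), np.float64(0.13), np.float64(0.94)]
[np.float64(-0.15), np.float64(-0.05), np.float64(0.13), np.float64(0.94)]
```

View pics/s3.png

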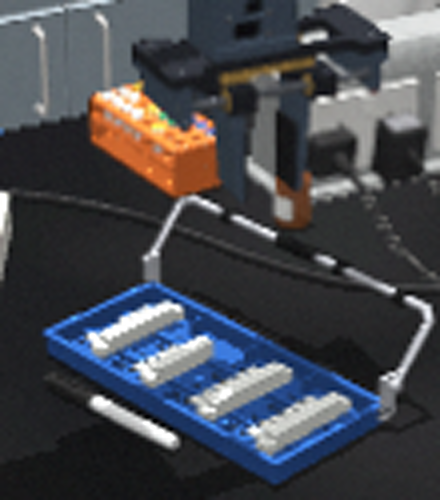

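The bar rests open at its stop, with the sleeve at about (295,245). Now for comb_d.

Request:
send_rows([
  [[-0.02,-0.16,0,0.94,0.42],[-0.04,-0.16,0,0.94,0.42],[-0.05,-0.15,0.1,0.94,0.42],[-0.07,-0.15,0.13,0.94,0.42],[-0.09,-0.14,0.13,0.94,0.42]],
])

```text
time_s: 5.08
ee_pos: [513.2, 6.2, 134.4]
ee_rot: [180.0, -0.0, 56.1]
force: [0.1, 0.9, -0.0]
gripper_width: 38.4
gripper_force: 0.0
```

Request:
send_rows([
  [[-0.1,-0.13,0.15,0.94,0.42],[-0.12,-0.11,0.15,0.94,0.42],[-0.13,-0.1,0.15,0.94,0.42],[-0.14,-0.08,0.15,0.94,0.42],[-0.15,-0.07,0.15,0.94,0.42]],
])

```text
time_s: 5.5
ee_pos: [480.6, 2.8, 104.2]
ee_rot: [-180.0, -0.0, 23.8]
force: [0.4, 0.1, -1.0]
gripper_width: 38.5
gripper_force: 0.0
```

Request:
send_rows([
  [[-0.15,-0.05,0.15,0.9,0.42],[0,0,0,0,0.42],[0,0,0,0,0.42]],
])

```text
time_s: 5.75
ee_pos: [474.6, 2.2, 98.4]
ee_rot: [-180.0, 0.0, 18.0]
force: [0.2, -0.4, 0.9]
gripper_width: 38.4
gripper_force: 0.0
```

```bash
python3 - <<'E'
from h import *
plan(*rk(-8,22),17.5,17.1,3)
f=grab('top'); save(f,'t3.png',(195,130,315,220),5)
# spine top points of white in depth cloud
P=cloud(f); h=cv2.cvtColor(f['pixels'],cv2.COLOR_RGB2HSV)
w=(h[...,1]<60)&(h[...,2]>150); q=P[w]; r=unrk(q)
for ly in(-103,-41,21,83):
    k=(abs(r[:,0])<55)&(abs(r[:,1]-ly)<28)&(q[:,2]>8)&(q[:,2]<45)
    e=r[k]; print(ly,k.sum(),e.min(0) if k.any() else '',e.max(0) if k.any() else '')
E
```

```text
at [474.6   2.2  98.4] [-180.    0.   18.] need [  0.5   0.5 -80.9] -0.9
[np.float64(0.01), np.float64(-0.0), np.float64(0.67), np.float64(0.05)]
[np.float64(0.01), np.float64(-0.0), np.float64(0.67), np.float64(0.05)]
[np.float64(0.01), np.float64(-0.0), np.float64(0.67), np.float64(0.05)]
-103 175 [ -48.23676659 -110.53720098] [ 44.69626938 -76.28318608]
-41 47 [-47.5007161  -48.22786694] [ 11.18185308 -23.5488019 ]
21 19 [-32.30974156  20.17094749] [-18.94673518  43.53671784]
83 0
```

View pics/t3.png

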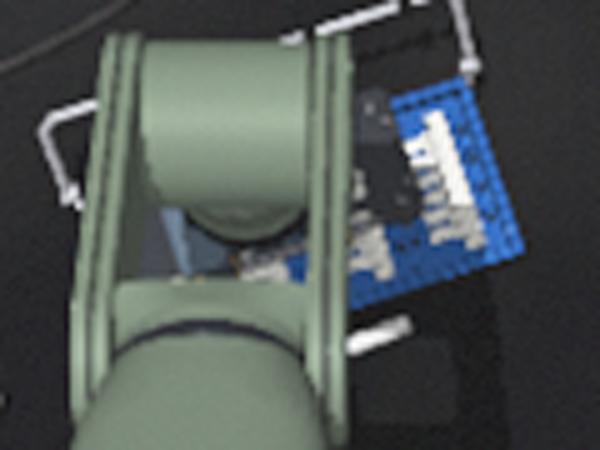

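From above the arm covers the left lanes, and the right-hand comb sits as predicted. I'll descend on comb_d.

Request:
send_rows([
  [[0.01,0,0.7,0.05,0.42],[0.01,0,0.7,0.05,0.42],[0,0,0.5,0.03,0.42],[0,0,0.12,0,0.42],[0,0,0,0,0.42]],
])

```text
time_s: 6.22
ee_pos: [475.4, 2.5, 16.7]
ee_rot: [-180.0, 0.1, 17.0]
force: [-0.4, -0.5, -0.3]
gripper_width: 38.5
gripper_force: 0.0
```

Request:
send_rows([
  [[0,0,0,0,0],[0,0,0,0,0],[0,0,0,0,0],[0,0,0,0,0],[0,0,0,0,0]],
], squeeze=20)

```text
time_s: 6.63
ee_pos: [476.4, 2.4, 18.5]
ee_rot: [180.0, -0.1, 17.0]
force: [0.0, -0.9, 3.9]
gripper_width: 11.8
gripper_force: 20.0
```

Request:
send_rows([
  [[0,0,-0.5,0,0],[0,0,-0.8,0,0],[0,0,-0.8,0,0],[0.15,0.7,-0.3,0,0],[-0.25,0.9,0,0,0]],
])

```text
time_s: 7.05
ee_pos: [495.2, -59.3, 117.8]
ee_rot: [179.8, -0.6, 17.2]
force: [1.4, -0.2, -0.5]
gripper_width: 11.8
gripper_force: 20.0
```

```bash
python3 - <<'E'
from h import *
plan(497,-440,90,17.1,10)
print(env.state()['gripper_width'])
E
```

```text
at [495.2 -59.3 117.8] [179.8  -0.6  17.2] need [   1.8 -380.7  -27.8] -0.1
[np.float64(-0.28), np.float64(0.91), np.float64(0.07), np.float64(0.0)]
[np.float64(-0.28), np.float64(0.91), np.float64(0.07), np.float64(0.0)]
[np.float64(-0.28), np.float64(0.91), np.float64(0.07), np.float64(0.0)]
[np.float64(-0.28), np.float64(0.91), np.float64(0.07), np.float64(0.0)]
[np.float64(-0.28), np.float64(0.91), np.float64(0.07), np.float64(0.0)]
[np.float64(-0.28), np.float64(0.91), np.float64(0.07), np.float64(0.0)]
[np.float64(-0.28), np.float64(0.91), np.float64(0.07), np.float64(0.0)]
[np.float64(-0.28), np.float64(0.91), np.float64(0.07), np.float64(0.0)]
[np.float64(-0.28), np.float64(0.91), np.float64(0.07), np.float64(0.0)]
[np.float64(-0.28), np.float64(0.91), np.float64(0.07), np.float64(0.0)]
11.805608519862094
```

Request:
send_rows([
  [[-0.28,0.91,0,0,0],[-0.28,0.91,0,0,0],[-0.28,0.91,0,0,0],[-0.28,0.91,0,0,0],[-0.28,0.91,0.05,0,0]],
])

```text
time_s: 7.47
ee_pos: [489.8, -252.3, 112.2]
ee_rot: [180.0, -0.1, 17.0]
force: [0.6, 0.5, -0.1]
gripper_width: 11.8
gripper_force: 20.0
```

Request:
send_rows([
  [[-0.28,0.91,0.1,0,0],[-0.28,0.91,0.1,0,0],[-0.28,0.9,0.1,0,0],[-0.28,0.9,0.1,0,0],[-0.2,0.7,0.1,0,0]],
])

```text
time_s: 7.88
ee_pos: [489.3, -434.1, 91.4]
ee_rot: [179.9, -0.0, 16.9]
force: [-0.2, -0.9, -1.2]
gripper_width: 11.4
gripper_force: 20.0
```

Request:
send_rows([
  [[0,0,0,0,0],[0,0,0,0,0]],
])

```text
time_s: 8.05
ee_pos: [489.2, -432.2, 90.8]
ee_rot: [-179.9, 0.0, 16.8]
force: [0.2, 0.1, -0.8]
gripper_width: 11.3
gripper_force: 20.0
```

```bash
python3 - <<'E'
from h import *
plan(497,-440,13,17.1,3)
print(env.state()['gripper_width'])
E
```

```text
at [ 489.2 -432.2   90.8] [-179.9    0.    16.8] need [  7.8  -7.8 -77.8] 0.3
[np.float64(0.04), np.float64(0.08), np.float64(0.65), np.float64(-0.01)]
[np.float64(0.04), np.float64(0.08), np.float64(0.65), np.float64(-0.01)]
[np.float64(0.04), np.float64(0.08), np.float64(0.65), np.float64(-0.01)]
11.296892373850223
```

Request:
send_rows([
  [[0.04,0.1,0.65,0,0],[0.04,0.1,0.65,0,0],[0.03,0.05,0.4,0,0],[0,0,0.2,0,0],[0,0,0,0,0]],
])

```text
time_s: 8.47
ee_pos: [496.5, -437.4, 14.2]
ee_rot: [-179.8, 0.1, 17.0]
force: [-0.2, -1.2, -0.5]
gripper_width: 11.6
gripper_force: 20.0
```

```bash
python3 - <<'E'
from h import *
s=env.state();print(s['ee_pos'],s['force'],s['gripper_width'])
f=grab('side'); 
uv=proj(f,[[497,-440,20]])[0].astype(int);print(uv)
save(f,'s4.png',(uv[0]-65,uv[1]-70,uv[0]+65,uv[1]+45),5)
E
```

```text
[ 496.54595756 -437.39327236   14.2091046 ] [-0.19132158 -1.17765394 -0.50762266] 11.57644408760359
[347 261]
```

View pics/s4.png

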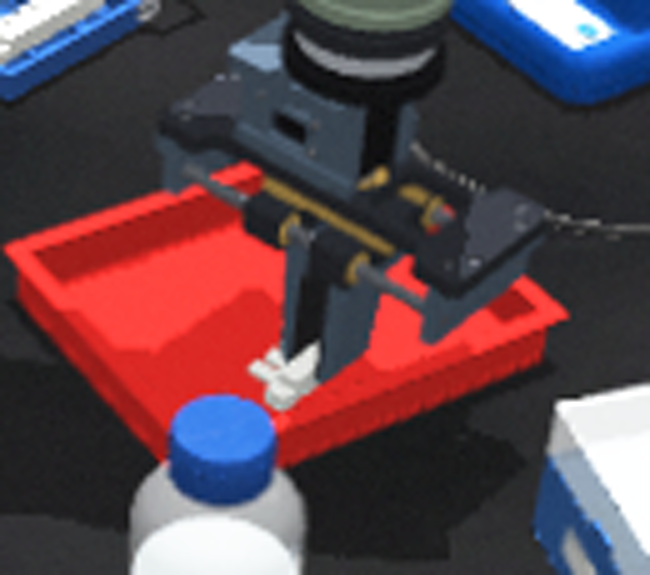

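comb_d hangs level just above the tray floor at about (290,375), clear of the walls. I'll set it down with a narrow release.

Request:
send_rows([
  [[0,0,0.04,0,0],[0,0,0,0,0.27],[0,0,0,0,0.27],[0,0,0,0,0.27],[0,0,-0.3,0,0.27]],
])

```text
time_s: 8.93
ee_pos: [495.8, -438.3, 24.6]
ee_rot: [-179.8, 0.1, 17.0]
force: [-0.2, 0.5, 0.2]
gripper_width: 24.1
gripper_force: 0.0
```

Request:
send_rows([
  [[0,0,-0.7,0,0.27],[0,0,-0.9,0,0.27],[0.2,-0.6,-0.5,0,0.42],[0.28,-0.9,0,0,0.42],[0.28,-0.9,0,0,0.42]],
])

```text
time_s: 9.35
ee_pos: [499.1, -339.2, 113.1]
ee_rot: [179.7, -0.2, 16.8]
force: [0.5, 1.3, -1.4]
gripper_width: 37.8
gripper_force: 0.0
```

```bash
python3 - <<'E'
from h import *
plan(*rk(0,84),100,17.1,12)
E
```

```text
at [ 499.1 -339.2  113.1] [179.7  -0.2  16.8] need [-34.5 403.5 -13.1] 0.3
[np.float64(0.17), np.float64(-0.83), np.float64(0.03), np.float64(-0.0)]
[np.float64(0.17), np.float64(-0.83), np.float64(0.03), np.float64(-0.0)]
[np.float64(0.18), np.float64(-0.83), np.float64(0.03), np.float64(-0.0)]
[np.float64(0.18), np.float64(-0.83), np.float64(0.03), np.float64(-0.0)]
[np.float64(0.18), np.float64(-0.83), np.float64(0.03), np.float64(-0.0)]
[np.float64(0.18), np.float64(-0.83), np.float64(0.03), np.float64(-0.0)]
[np.float64(0.18), np.float64(-0.82), np.float64(0.03), np.float64(-0.0)]
[np.float64(0.18), np.float64(-0.82), np.float64(0.03), np.float64(-0.0)]
[np.float64(0.18), np.float64(-0.82), np.float64(0.03), np.float64(-0.0)]
[np.float64(0.18), np.float64(-0.82), np.float64(0.03), np.float64(-0.0)]
[np.float64(0.18), np.float64(-0.82), np.float64(0.03), np.float64(-0.0)]
[np.float64(0.18), np.float64(-0.82), np.float64(0.03), np.float64(-0.0)]
```

Request:
send_rows([
  [[0.18,-0.83,0,0,0.42],[0.18,-0.83,0,0,0.42],[0.18,-0.83,0,0,0.42],[0.18,-0.83,0,0,0.42],[0.18,-0.83,0,0,0.42]],
])

```text
time_s: 9.77
ee_pos: [484.0, -168.0, 111.2]
ee_rot: [179.9, -0.1, 16.9]
force: [1.4, -0.3, 0.1]
gripper_width: 38.0
gripper_force: 0.0
```

Request:
send_rows([
  [[0.18,-0.83,0,0,0.42],[0.18,-0.83,0,0,0.42],[0.18,-0.83,0,0,0.42],[0.18,-0.83,0.05,0,0.42],[0.18,-0.83,0.05,0,0.42]],
])

```text
time_s: 10.18
ee_pos: [470.3, 1.4, 107.3]
ee_rot: [180.0, -0.1, 16.9]
force: [-0.1, 1.3, -0.1]
gripper_width: 38.2
gripper_force: 0.0
```

Request:
send_rows([
  [[0.17,-0.8,0.05,0,0.42],[0.1,-0.4,0.05,0,0.42],[0,0,0,0,0.42],[0,0,0,0,0.42]],
])

```text
time_s: 10.52
ee_pos: [466.8, 49.4, 102.8]
ee_rot: [180.0, -0.1, 17.1]
force: [0.6, 0.0, -0.1]
gripper_width: 38.4
gripper_force: 0.0
```

```bash
python3 - <<'E'
from h import *
plan(*rk(0,84),17,17.1,3)
f=grab('top');
P=cloud(f); h=cv2.cvtColor(f['pixels'],cv2.COLOR_RGB2HSV)
w=(h[...,1]<60)&(h[...,2]>150); q=P[w]
k=(abs(q[:,0]-497)<100)&(abs(q[:,1]+394)<80); print('tray comb',k.sum(),q[k].min(0),q[k].max(0),np.median(q[k],0))
E
```

```text
at [466.8  49.4 102.8] [ 1.80e+02 -1.00e-01  1.71e+01] need [ -2.2  14.8 -85.8] 0.0
[np.float64(0.02), np.float64(-0.12), np.float64(0.72), np.float64(-0.0)]
[np.float64(0.02), np.float64(-0.12), np.float64(0.72), np.float64(-0.0)]
[np.float64(0.02), np.float64(-0.12), np.float64(0.72), np.float64(-0.0)]
tray comb 170 [ 459.48613814 -454.08216609   -2.15131514] [ 524.8476069  -411.04129226   31.21642593] [ 490.51098361 -431.99760016   12.78071229]
```

Request:
send_rows([
  [[0.03,-0.18,0.6,0,0.42],[0.02,-0.18,0.7,0,0.42],[0,-0.02,0.7,0,0.42],[0,0,0.14,0,0.42],[0,0,0,0,0.42]],
])

```text
time_s: 10.98
ee_pos: [462.9, 62.9, 15.5]
ee_rot: [-180.0, 0.2, 16.9]
force: [-0.3, 0.0, 1.0]
gripper_width: 38.1
gripper_force: 0.0
```

Request:
send_rows([
  [[0,0,0,0,0],[0,0,0,0,0],[0,0,0,0,0],[0,0,0,0,0],[0,0,0,0,0]],
])

```text
time_s: 11.4
ee_pos: [464.6, 63.9, 17.1]
ee_rot: [180.0, -0.1, 17.0]
force: [0.5, -1.2, 3.3]
gripper_width: 11.8
gripper_force: 20.0
```

```bash
python3 - <<'E'
from h import *
s=env.state();print(s['ee_pos'],unrk(s['ee_pos']),s['force'],s['gripper_width'])
E
```

```text
[464.58949706  63.89936675  17.10756135] [-0.09529684 83.63317931] [ 0.45747673 -1.17867249  3.30937802] 11.805105961835459
```

Request:
send_rows([
  [[0,0,-0.5,0,0],[0,0,-0.8,0,0],[0,0,-0.8,0,0],[0,0.6,-0.3,0,0],[-0.2,0.9,0,0,0]],
])

```text
time_s: 11.82
ee_pos: [477.3, 5.6, 116.3]
ee_rot: [179.9, -0.5, 17.2]
force: [0.8, 0.1, -0.4]
gripper_width: 12.1
gripper_force: 20.0
```

Request:
send_rows([
  [[-0.2,0.9,0,0,0],[-0.2,0.9,0,0,0],[-0.2,0.9,0,0,0],[-0.2,0.9,0,0,0],[-0.2,0.9,0,0,0]],
])

```text
time_s: 12.23
ee_pos: [487.8, -181.2, 112.6]
ee_rot: [180.0, -0.0, 17.0]
force: [0.7, 0.7, -0.7]
gripper_width: 11.4
gripper_force: 20.0
```

Request:
send_rows([
  [[-0.2,0.9,0,0,0],[-0.2,0.9,0,0,0],[-0.2,0.9,0.05,0,0],[-0.2,0.9,0.05,0,0],[-0.1,0.4,0.05,0,0]],
])

```text
time_s: 12.65
ee_pos: [500.6, -347.4, 106.4]
ee_rot: [179.8, -0.0, 16.8]
force: [0.7, 0.4, -0.7]
gripper_width: 11.6
gripper_force: 20.0
```

```bash
python3 - <<'E'
from h import *
plan(497,-370,90,17.1,2)
E
```

```text
at [ 500.6 -347.4  106.4] [179.8  -0.   16.8] need [ -3.6 -22.6 -16.4] 0.3
[np.float64(-0.12), np.float64(0.26), np.float64(0.2), np.float64(-0.02)]
[np.float64(-0.12), np.float64(0.26), np.float64(0.2), np.float64(-0.02)]
```

Request:
send_rows([
  [[-0.12,0.2,0.4,0,0],[-0.1,0.2,0.7,0,0],[0,0,0.7,0,0],[0,0,0.4,0,0],[0,0,0.1,0,0]],
])

```text
time_s: 13.07
ee_pos: [494.1, -358.9, 11.1]
ee_rot: [-179.6, 0.3, 17.0]
force: [-5.9, 2.2, 10.9]
gripper_width: 12.2
gripper_force: 20.0
```

Request:
send_rows([
  [[0,0,0.05,0,0],[0,0,0,0,0]],
])

```text
time_s: 13.23
ee_pos: [497.1, -360.8, 12.9]
ee_rot: [180.0, -0.0, 17.0]
force: [-0.6, -0.3, -0.5]
gripper_width: 12.0
gripper_force: 20.0
```

Request:
send_rows([
  [[0,0,0.03,0,0],[0,0,0,0,0.27],[0,0,0,0,0.27],[0,0,0,0,0.27],[0,0,-0.3,0,0.27]],
])

```text
time_s: 13.65
ee_pos: [495.4, -359.9, 21.9]
ee_rot: [-179.8, 0.1, 17.0]
force: [-0.3, -0.2, -0.7]
gripper_width: 24.3
gripper_force: 0.0
```

Request:
send_rows([
  [[0,0,-0.7,0,0.27],[0,0,-0.9,0,0.27],[0.2,-0.6,-0.9,-0.9,0.27],[0.28,-0.9,-0.3,-0.9,0.27],[0.28,-0.9,0,-0.9,0.27]],
])

```text
time_s: 14.07
ee_pos: [488.5, -263.6, 138.4]
ee_rot: [179.4, -0.3, 35.7]
force: [-0.1, 0.9, 0.2]
gripper_width: 24.7
gripper_force: 0.0
```

```bash
python3 - <<'E'
from h import *
plan(*rk(102,1),140,107.1,11)
f=grab('side'); uv=proj(f,[[497,-394,20]])[0].astype(int)
save(f,'s5.png',(uv[0]-75,uv[1]-60,uv[0]+75,uv[1]+50),5)
E
```

```text
at [ 488.5 -263.6  138.4] [179.4  -0.3  35.7] need [ 98.  278.6   1.6] 71.4
[np.float64(0.55), np.float64(-0.38), np.float64(-0.0), np.float64(-0.94)]
[np.float64(0.59), np.float64(-0.32), np.float64(-0.0), np.float64(-0.94)]
[np.float64(0.62), np.float64(-0.25), np.float64(-0.0), np.float64(-0.94)]
[np.float64(0.65), np.float64(-0.18), np.float64(-0.0), np.float64(-0.94)]
[np.float64(0.66), np.float64(-0.1), np.float64(-0.0), np.float64(-0.94)]
[np.float64(0.67), np.float64(-0.03), np.float64(-0.0), np.float64(-0.94)]
[np.float64(0.67), np.float64(0.05), np.float64(-0.0), np.float64(-0.94)]
[np.float64(0.66), np.float64(0.12), np.float64(-0.0), np.float64(-0.94)]
[np.float64(0.64), np.float64(0.2), np.float64(-0.0), np.float64(-0.94)]
[np.float64(0.62), np.float64(0.27), np.float64(-0.0), np.float64(-0.94)]
[np.float64(0.58), np.float64(0.34), np.float64(-0.0), np.float64(-0.94)]
```

View pics/s5.png

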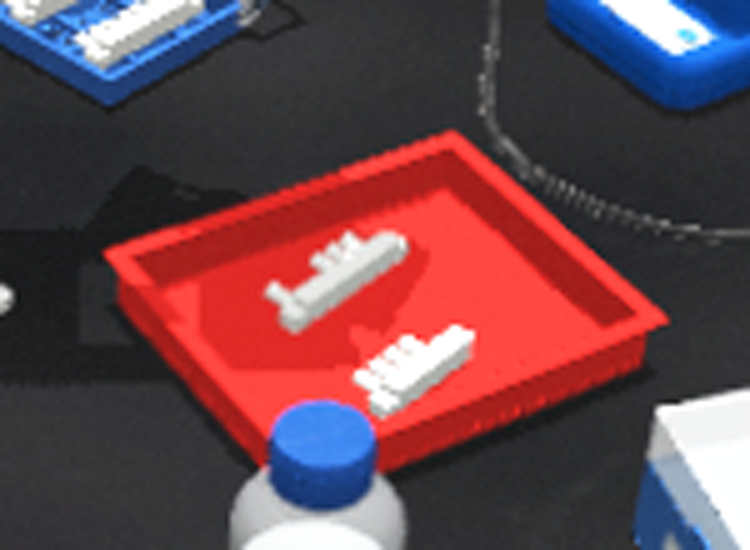

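Both damaged combs lie flat in the tray, at about (340,280) and (415,370). Back to the bar.

Request:
send_rows([
  [[0.55,-0.38,-0.05,-0.94,0.35],[0.59,-0.32,0,-0.94,0.35],[0.62,-0.25,0,-0.94,0.35],[0.65,-0.18,0,-0.94,0.35],[0.66,-0.1,0,-0.94,0.35]],
])

```text
time_s: 14.53
ee_pos: [530.9, -135.3, 136.3]
ee_rot: [179.9, -0.0, 68.1]
force: [-0.3, -0.1, -0.5]
gripper_width: 31.9
gripper_force: 0.0
```

Request:
send_rows([
  [[0.67,-0.03,0,-0.94,0.35],[0.67,0.05,0,-0.94,0.35],[0.66,0.12,0,-0.94,0.35],[0.64,0.2,0,-0.94,0.35],[0.62,0.27,0,-0.94,0.35]],
])

```text
time_s: 14.95
ee_pos: [576.6, -8.8, 136.2]
ee_rot: [179.9, 0.0, 100.4]
force: [0.9, -1.0, 0.1]
gripper_width: 31.8
gripper_force: 0.0
```

Request:
send_rows([
  [[0.58,0.34,0,-0.94,0.35],[0,0,0,0,0.35],[0,0,0,0,0.35]],
])

```text
time_s: 15.2
ee_pos: [585.8, 16.2, 135.8]
ee_rot: [180.0, 0.0, 106.7]
force: [0.3, -1.1, 0.2]
gripper_width: 32.1
gripper_force: 0.0
```

```bash
python3 - <<'E'
from h import *
plan(*rk(102.5,1),77,107.1,3)
E
```

```text
at [585.8  16.2 135.8] [180.    0.  106.7] need [  1.2  -1.  -58.8] 0.4
[np.float64(-0.01), np.float64(0.01), np.float64(0.49), np.float64(-0.02)]
[np.float64(-0.01), np.float64(0.01), np.float64(0.49), np.float64(-0.02)]
[np.float64(-0.01), np.float64(0.01), np.float64(0.49), np.float64(-0.02)]
```

Request:
send_rows([
  [[-0.02,0.02,0.5,0,0.35],[-0.01,0.01,0.5,0,0.35],[0,0,0.45,0,0.35],[0,0,0,0,0.35],[0,0,0,0,0]],
], squeeze=6)

```text
time_s: 15.62
ee_pos: [586.2, 13.4, 77.0]
ee_rot: [-179.9, -0.0, 106.5]
force: [-0.4, -0.5, -0.1]
gripper_width: 27.9
gripper_force: 0.0
```

Request:
send_rows([
  [[0,0,0,0,0],[0,0,0,0,0],[0,0,0,0,0],[0,0,0,0,0]],
])

```text
time_s: 15.95
ee_pos: [587.6, 13.9, 78.7]
ee_rot: [179.9, 0.1, 106.6]
force: [-0.5, -2.0, 5.1]
gripper_width: 11.6
gripper_force: 7.7
```

```bash
python3 - <<'E'
from h import *
s=env.state();print(unrk(s['ee_pos']),s['ee_pos'],s['force'],s['gripper_width'])
E
```

```text
[102.72872426  -0.39689387] [587.59368228  13.86135189  78.70702918] [-0.45154113 -1.97601522  5.06146478] 11.572527764343556
```

Request:
send_rows([
  [[0,-0.06,-0.05,0,0],[0,-0.19,-0.13,0,0],[0,-0.21,-0.1,0,0],[0,-0.22,-0.07,0,0],[0,-0.23,-0.035,0,0]],
])

```text
time_s: 16.37
ee_pos: [552.1, 3.1, 93.6]
ee_rot: [179.9, 0.1, 106.6]
force: [2.2, -3.6, 0.3]
gripper_width: 11.8
gripper_force: 8.8
```

Request:
send_rows([
  [[0,-0.23,0,0,0],[0,-0.23,0.035,0,0],[0,-0.22,0.07,0,0],[0,-0.21,0.1,0,0],[0,-0.19,0.13,0,0]],
])

```text
time_s: 16.78
ee_pos: [510.3, -9.6, 79.8]
ee_rot: [179.9, 0.1, 106.7]
force: [4.0, -5.9, 0.1]
gripper_width: 11.6
gripper_force: 9.4
```

```bash
python3 - <<'E'
from h import *
s=env.state();print(unrk(s['ee_pos']),s['ee_pos'],s['force'],s['gripper_width'])
E
```

```text
[21.92114617 -0.09170983] [510.27682412  -9.63463199  79.82053809] [ 4.03336106 -5.88689467  0.13001749] 11.603901224712544
```

Request:
send_rows([
  [[0,-0.165,0.165,0,0],[0,-0.14,0.185,0,0],[0,-0.11,0.2,0,0],[0,-0.08,0.215,0,0],[0,-0.045,0.225,0,0]],
])

```text
time_s: 17.2
ee_pos: [489.5, -15.9, 40.0]
ee_rot: [180.0, 0.1, 106.7]
force: [3.1, -6.9, 1.2]
gripper_width: 11.9
gripper_force: 9.6
```

```bash
python3 - <<'E'
from h import *
s=env.state();print(unrk(s['ee_pos']),s['ee_pos'],s['force'],s['gripper_width'])
E
```

```text
[0.22344392 0.00054284] [489.51338339 -15.93370514  39.96609399] [ 3.05094543 -6.94886151  1.19680937] 11.871876266034823
```

Remaining drop is about 7.5 mm. I'll go down gently, then release.

Request:
send_rows([
  [[0,0,0.1,0,0],[0,0,0.06,0,0],[0,0,0.03,0,0],[0,0,0,0,0]],
])

```text
time_s: 17.53
ee_pos: [488.7, -16.1, 32.0]
ee_rot: [-179.9, 0.1, 106.7]
force: [0.6, -8.8, 0.1]
gripper_width: 11.7
gripper_force: 9.8
```

```bash
python3 - <<'E'
from h import *
s=env.state();print(unrk(s['ee_pos']),s['ee_pos'],s['force'],s['gripper_width'])
E
```

```text
[-0.57171155  0.08095631] [488.72978938 -16.09092782  32.01188515] [ 0.58064132 -8.78855284  0.05257119] 11.686156291397133
```

Request:
send_rows([
  [[0,0,0,0,0.3],[0,0,0,0,0.3],[0,0,0,0,0.3],[0,0,0,0,0.3],[0,0,-0.3,0,0.3]],
])

```text
time_s: 17.95
ee_pos: [487.6, -14.0, 42.5]
ee_rot: [-179.7, -0.1, 106.6]
force: [0.4, 0.1, -0.1]
gripper_width: 27.3
gripper_force: 0.0
```

Request:
send_rows([
  [[0,0,-0.9,0,0.3],[0,0,-0.9,0,0.3],[0,0,-0.9,0,0.3],[0,0,-0.9,0,0.3],[0,0,0,0,0.3]],
])

```text
time_s: 18.37
ee_pos: [493.7, -14.3, 195.0]
ee_rot: [179.3, 0.2, 106.6]
force: [1.8, -0.2, 0.1]
gripper_width: 27.6
gripper_force: 0.0
```

```bash
python3 - <<'E'
from h import *
s=env.state();print(unrk(s['ee_pos']),s['ee_pos'],s['force'],s['gripper_width'])
f=grab('side'); save(f,'s6.png',(215,90,325,215),4.5)
E
```

```text
[4.72098581 0.36185375] [493.70528011 -14.26444468 194.98505119] [ 1.83632703 -0.19707682  0.09504956] 27.58799098037993
```

View pics/s6.png

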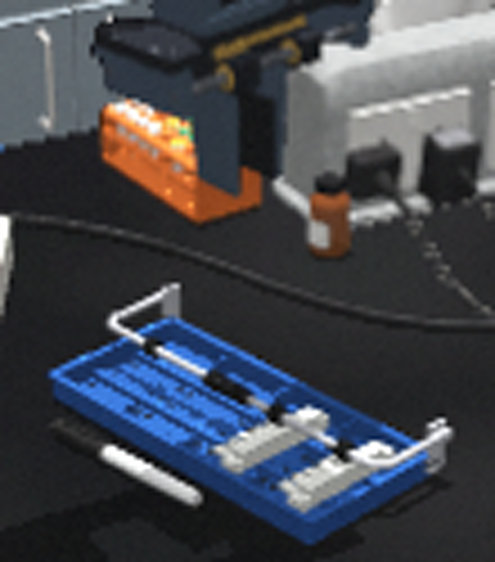

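The bar is back over the two sound combs, with its left elbow at (112,320), the same place as at the start. I'll make one numeric comparison with the first frame before handing in.

```bash
python3 - <<'E'
from h import *
import pickle
s0=pickle.load(open('side0.pkl','rb')); f=grab('side')
for n,b in (('left elbow',(234,150,256,168)),('right arm',(296,180,318,198)),('sound comb',(266,186,290,204))):
    a,c=[cv2.cvtColor(g['pixels'][b[1]:b[3],b[0]:b[2]],cv2.COLOR_RGB2GRAY).astype(np.float32) for g in (s0,f)]
    print(n,cv2.phaseCorrelate(a,c),abs(a-c).mean())
print(env.state()['qvel'].round(2))
E
```

```text
left elbow ((-0.126776264713369, -0.02620357568471654), 1.0590075530387737) 4.340909
right arm ((-0.03751516138434141, 0.03567618310084164), 0.9906911808583472) 1.8484849
sound comb ((-0.19762388235128903, 0.04191065974586827), 0.890887051820755) 21.847221
[-0.11  2.19  3.41 -0.05 -0.22  0.02]
```

Request:
send_rows([
  [[0,0,0,0,0.3],[0,0,0,0,0.3],[0,0,0,0,0.3]],
])

```text
time_s: 18.72
ee_pos: [488.9, -14.3, 186.4]
ee_rot: [-179.8, -0.1, 106.6]
force: [-0.5, -0.4, 0.2]
gripper_width: 27.5
gripper_force: 0.0
```

```bash
python3 -c "
from h import *
print(env.job_done())"
```

```text
the job is handed in; nothing more can be done
None
```

The job is handed in: comb_b and comb_d lie flat in the red tray, and the bar is shut again over the two sound combs (final image matches its starting position), at 18.7 s on the robot's clock.

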